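# Load the honing wheels onto the spindle

### The job

Make the honing machine ready: take the three leather-rimmed honing wheels out of the wooden rack and thread them onto the machine's bare spindle, the largest first against the shoulder, then the middle-sized one, and the smallest outermost, so that every rim can be reached with a blade. Push each one fully home, hub against shoulder and hub against hub, and let them all hang on the spindle; I will put the clamp nut on myself, so leave it and everything else on the bench where it is.

Things in the scene. Friction and masses are not known exactly. Their poses are not given: they have to be found in the camera images.
- large_wheel_center (a point): centre of the largest honing wheel: wooden disc, leather rim, 160 mm diameter, 20 mm thick; aluminium hub 34 mm diameter, 60 mm long (20 mm out on each side), through bore 23 mm. y = wheel axis; both ways round alike, any roll about y. About 0.42 kg. Starts upright in a rack place, centre 111 mm above the bench. Pinch from above by the disc faces at the top of the rim: 63 mm of flat face above the hub
- middle_wheel_center (a point): centre of the middle-sized honing wheel: wooden disc, leather rim, 130 mm diameter, 20 mm thick; aluminium hub 34 mm diameter, 60 mm long (20 mm out on each side), through bore 23 mm. y = wheel axis; both ways round alike, any roll about y. About 0.31 kg. Starts upright in a rack place, centre 94 mm above the bench. Pinch from above by the disc faces at the top of the rim: 48 mm of flat face above the hub
- small_wheel_center (a point): centre of the smallest honing wheel: wooden disc, leather rim, 100 mm diameter, 20 mm thick; aluminium hub 34 mm diameter, 60 mm long (20 mm out on each side), through bore 23 mm. y = wheel axis; both ways round alike, any roll about y. About 0.22 kg. Starts upright in a rack place, centre 76 mm above the bench. Pinch from above by the disc faces at the top of the rim: 33 mm of flat face above the hub
- spindle_shoulder (a point): centre of the shoulder face (48 mm flange) on the spindle axis, 145 mm above the bench; z up. The level, fixed 20 mm spindle runs from here 210 mm along -y. Green motor, 124 mm diameter, from 50 to 250 mm along +y. Wheels at home have centres 30, 90, 150 mm from here along -y, discs 40 mm apart face to face, hanging 1.5 to 2.5 mm below the axis (play of the bore)
- spindle_tip (a point): free end of the spindle on its axis, same axes as spindle_shoulder; the last 15 mm taper from 20 to 8 mm diameter
- rack_mid (a point): middle of the fixed wooden wheel rack, 30 mm above the bench. Places at -90, 0, +90 mm along y, any wheel in any place, its axis along y, resting on two 16 mm dowel rails (along y, 70 mm apart) standing between upright pins 10 mm thick (x = -35 and +35 mm, 2 mm off the disc faces, tops 85 mm above the bench): lift straight up clear of them. End boards at y = +-145 mm, 44 mm high
- coarse_stone: not part of the job: brown whetstone 70 x 205 x 30 mm on a slightly longer wooden base, 48 mm high in all; long axis y; origin under its centre
- fine_stone: not part of the job: pale whetstone lying on the bench, 64 x 180 x 26 mm; long axis y; origin under its centre
- clamp_nut: not part of the job: the spindle's dark knurled steel clamp nut lying flat, 48 mm diameter, 26 mm high; origin under its centre
- sheathed_knife: not part of the job: knife in a flat wooden sheath 50 x 200 x 18 mm (towards +y) with a 130 mm dark handle (towards -y); origin near where they meet on the bench
- carving_gouge: not part of the job: gouge 260 mm long with a round wooden handle and a wooden edge guard, lying along y, 28 mm high; origin under its centre
- water_bottle: not part of the job: white plastic bottle standing, 68 mm diameter, 190 mm high; origin under its centre
- paste_jar: not part of the job: amber glass jar of honing paste with a steel lid, 62 mm diameter, 55 mm high; origin under its centre
- mallet: not part of the job: wooden mallet lying down, handle along x towards -x, dark head 56 x 90 x 60 mm at its +x end; origin under its centre
Mind the look-alikes: they are no part of the job. Leave any orange or turquoise look-alike of the part that bears small_wheel_center alone.

How it is judged:
On the way, in this order (a step that is already met when the one before it is completed fails the run):
1. the largest wheel is home on the spindle against the shoulder (x of large_wheel_center in the frame of spindle_shoulder between -0.006 and 0.006 m and z of large_wheel_center in the frame of spindle_shoulder between -0.006 and 0.006 m and angle between the y axis of large_wheel_center and the y axis of spindle_shoulder, either way round below 0.1 rad and y of large_wheel_center in the frame of spindle_shoulder between -0.034 and -0.026 m), for 0.2 s.
2. the middle-sized wheel is home against the largest one's hub (all of step 1 and x of middle_wheel_center in the frame of spindle_shoulder between -0.006 and 0.006 m and z of middle_wheel_center in the frame of spindle_shoulder between -0.006 and 0.006 m and angle between the y axis of middle_wheel_center and the y axis of spindle_shoulder, either way round below 0.1 rad and y of middle_wheel_center in the frame of spindle_shoulder below -0.085 m and distance between middle_wheel_center and large_wheel_center below 0.064 m), for 0.2 s.
At the end, for the whole second after the job is handed in: All wheels hang still on the spindle: largest, middle, smallest from the shoulder outwards; each hub within 4 mm of the shoulder or of the hub before it, each centre within 6 mm of the spindle axis (sideways, height), wheel axis within 0.1 rad of it; speed under 0.02 m/s (all of step 2 and x of small_wheel_center in the frame of spindle_shoulder between -0.006 and 0.006 m and z of small_wheel_center in the frame of spindle_shoulder between -0.006 and 0.006 m and angle between the y axis of small_wheel_center and the y axis of spindle_shoulder, either way round below 0.1 rad and y of small_wheel_center in the frame of spindle_shoulder below -0.144 m and distance between small_wheel_center and middle_wheel_center below 0.064 m and linear speed of each of large_wheel, middle_wheel, small_wheel below 0.02 m/s); the robot touches nothing.
It fails at once if a bystander (whetstone, nut, knife, gouge, bottle, jar or mallet) is pushed more than 30 mm from its place (distance of any of coarse_stone, fine_stone, clamp_nut, sheathed_knife, carving_gouge, water_bottle, paste_jar, mallet from where it was at the start of the episode above 0.03 m).
It also fails if it takes over 72 s, if anything falls off the work surface, if the arm or the gripper's body presses on something with over 40 N, if the wrist force passes 120 N, or if a joint passes its speed limit or range.

### The arm

A 6-joint arm with a two-finger parallel gripper is mounted at the origin on the work surface. World frame = base frame: x ahead of the robot, y to its left, z up, the work surface at z = 0. Lengths are in m, angles in rad, forces in N, time in s.
With the tool pointing down it reaches from about 0.4 to 0.825 m from the base axis. Payload 7 kg.
Tool frame: the origin (TCP) lies on the centre line of the jaws, within the pads' length; the fingertips stand tip_reach ahead of it and the grasp point (between the pads) is the TCP (tip_reach is the distance from the TCP to the fingertips, in m); z points along the fingers, y is the line along which they close (so a half turn about z gives the same grasp; the last joint's range is limited). The gripper opens to 88 mm and grips with 3 to 60 N. Pads are 19 mm wide; open, the fingers measure 130 mm over their backs; the gripper's body (78 mm by 193 mm) begins 47 mm behind the grasp point.
Start: joints at [-0.941, 0.359, 0.012, 0, -1.224, -0.288], TCP at [0.226, -0.636, 0.246] pointing down, gripper open.
Joint ranges: [-3.07, 3.07], [-1.43, 2.12], [-1.02, 1.25], [-3.03, 1.67], [-3.05, -0], [-3.03, 3.03]. Speed limits (rad/s): [2.39, 2.39, 3.01, 3.14, 3.14, 3.14].

### API

Orientations are given as [roll, pitch, yaw] about the fixed x, y, z axes, in that order (R = Rz(yaw) Ry(pitch) Rx(roll)).
In Python, from station import get_state, grab_frame, calibration, job_done, find_in, mark_of, tip_reach gives the robot as it stands.
- The arm moves only by the shell command python3 -m handwheel 'ROWS' [OPENING] [FORCE]. ROWS is JSON, a list of rows, each an object with "delta_pos": the shift along the world's x, y, z in units of 30 mm (1.0 is 30 mm), a list of three; "dr": the turn, a rotation vector about the world's x, y, z in degrees, a list of three. In form: [{"delta_pos": [tx, ty, tz], "dr": [rx, ry, rz]}, ...]. A call has 1 to 10 rows; each row shifts and turns the commanded pose from where the row before left it; what a row does not reach is not made up. A row lasts 1/10 s, in which the tool goes at most 50 mm and 8.59 degrees, less where a joint would pass 70% of its speed; a pose out of reach is approached as far as the arm can. A call is refused whole if a number of a shift passes 1 or a number of a turn 8.59, either way. A call with a gripper value outside its range is refused whole. OPENING is the closure, from -1 (fully open) to 1 (shut), set as the call begins (- or left out, the last holds). The fingers move at their own pace and stop on an object; FORCE is the grip in N (left out, the last holds). Time passes only in rows, so rows that do not move let the fingers close. It gives the time, the measured TCP pose, the force, the opening and the grip force at its end, in the units of the state.
- get_state(): the state, without advancing time (a new reading comes with each control period).
- grab_frame(name): name is "scene" or "top" or "wrist"; returns the picture (384x512x3 uint8, red, green, blue); there is no depth.
- calibration(name): a dict with "fx", "fy", "cx", "cy" (pixels), "extrinsics" (4x4, takes a point from world to camera coordinates). Camera axes: x right, y down, z forward; pixel columns grow to the right and rows downward; lengths in m; the calibration is good to about 2 mm. The wrist camera is an equidistant fisheye: a pixel r from the principal point sees the ray r / f radians off the axis. A picture is of the moment at which its call begins: read the wrist's pose just before it. calibration takes no time and is no camera call; for the wrist camera it gives the pose at the moment of the call.
- job_done(): hands the job in; it is judged then, once.
Trained networks look in the newest picture that a camera, given by its name, has taken for a name from the list of things; names that differ only in an ending like _2 or _b are one class to them, and where a whole thing is asked for, a point or a joint stands for the part that bears it (a point fixed in the world has none). Each returns a list of dicts, best first, with "conf" (0 to 1); they miss things now and then, are a little off and sometimes report something else, mostly with a low value. They report only what shows in the picture. A call takes as long as a camera call. They do not tell look-alikes from the thing itself.
- find_in(camera, query): "location" ([column, row] in pixels, amid what is visible of it).
- mark_of(camera, query): "location" ([column, row] in pixels: a listed point, or the origin of a listed thing).
The state is a dict: "t": time; "q": joint angles; "qd": joint speeds; "joint_efforts": joint torques, N m; "eef_pos": TCP position; "ee_rot": TCP orientation; "force": force on the tool from outside, world axes, zero at the start; "moment": the same for the moment, N m; "width": finger opening in m; "gripper_force": force on a finger pad.
Only numpy, scipy, OpenCV 4.12 (cv2) and the standard library are available. Lean on these libraries where they do the work, as an engineer would, in place of code of your own. Each camera call takes 0.05 s, during which the arm holds its last target. There are 200 camera calls.

## Working session

There is one attempt and no reset: what is moved stays moved. The work goes in short steps, Python scripts to look and compute and a shell command to move; the robot and the scene stay as the last step left them, time stands still between calls to the robot, and variables do not carry over. Pictures are saved under pics/ and viewed, at most 10 in all, crops included, and the job is handed in when it is done.

```bash
mkdir -p pics; ls
cat > h.py <<'E'
import numpy as np, cv2, json
from station import *
def save(cam,name):
    im=grab_frame(cam); cv2.imwrite(f'pics/{name}.png',im[:,:,::-1]); return im
def ray(cam,uv,c=None):
    c=c or calibration(cam); E=np.array(c['extrinsics']); R,t=E[:3,:3],E[:3,3]
    x=(uv[0]-c['cx'])/c['fx']; y=(uv[1]-c['cy'])/c['fy']
    if cam=='wrist':
        r=np.hypot(x,y); s=np.sin(r)/r if r>1e-9 else 1; d=np.array([x*s,y*s,np.cos(r)])
    else: d=np.array([x,y,1.])
    return -R.T@t, R.T@(d/np.linalg.norm(d))
def atz(cam,uv,z,c=None):
    o,d=ray(cam,uv,c); return o+d*(z-o[2])/d[2]
def tri(rays):
    A=0;b=0
    for o,d in rays:
        P=np.eye(3)-np.outer(d,d); A=A+P; b=b+P@o
    return np.linalg.solve(A,b)
E
python3 - <<'E'
from h import *
np.set_printoptions(precision=4,suppress=True)
print(tip_reach, get_state())
for cam in ('scene','top'):
    save(cam,cam+'0')
    o,_=ray(cam,(256,192)); print(cam,o)
    for n,z in (('large_wheel_center',.111),('middle_wheel_center',.094),('small_wheel_center',.076),('spindle_shoulder',.145),('spindle_tip',.145),('rack_mid',.03)):
        for m in mark_of(cam,n)[:3]: print(cam,n,m['conf'],np.array(m['location']),atz(cam,m['location'],z))
E
```

```text
pics
0.019 {'t': 0.0, 'q': array([-0.9409,  0.3594,  0.0111, -0.0003, -1.2241, -0.288 ]), 'qd': array([-0.0008,  0.0016, -0.0012, -0.0001,  0.001 ,  0.0002]), 'joint_efforts': array([ -0.0016, -58.2719,  29.3043,   6.9968,   0.0068,  -0.0001]), 'eef_pos': array([ 0.226 , -0.6355,  0.2446]), 'ee_rot': array([ 3.14  , -0.0001, -2.7999]), 'force': array([-0.9541,  0.7326,  0.2763]), 'moment': array([0.0071, 0.0012, 0.0212]), 'gripper_force': 0.0, 'width': 0.08733313475533136}
scene [1.2347 0.3973 0.7242]
scene large_wheel_center 0.78 [209.4 157.1] [ 0.4794 -0.3503  0.111 ]
scene middle_wheel_center 0.55 [229.4 173. ] [ 0.4925 -0.257   0.094 ]
scene small_wheel_center 0.73 [133.1 188.5] [ 0.7096 -0.4466  0.076 ]
scene small_wheel_center 0.67 [250.9 188.6] [ 0.4983 -0.1695  0.076 ]
scene spindle_shoulder 0.97 [411.4 250. ] [0.5498 0.3107 0.145 ]
scene spindle_tip 0.57 [326.6 210.8] [0.5393 0.0972 0.145 ]
scene rack_mid 0.75 [231.2 189.9] [ 0.4897 -0.2549  0.03  ]
top [ 0.434  -0.0695  1.1596]
top large_wheel_center 0.57 [340.3 203.3] [ 0.4942 -0.335   0.111 ]
top middle_wheel_center 0.73 [311.  200.7] [ 0.5028 -0.2596  0.094 ]
top middle_wheel_center 0.4 [385.2 251.1] [ 0.3658 -0.4563  0.094 ]
top small_wheel_center 0.9 [275.5 203.9] [ 0.4958 -0.1644  0.076 ]
top small_wheel_center 0.76 [377.6 137.9] [ 0.6799 -0.4553  0.076 ]
top small_wheel_center 0.65 [301.2 144. ] [ 0.6634 -0.2392  0.076 ]
top spindle_shoulder 0.94 [ 93.4 181.2] [0.5537 0.3108 0.145 ]
top rack_mid 0.95 [301.  202.4] [ 0.5023 -0.242   0.03  ]
```

View pics/scene0.png

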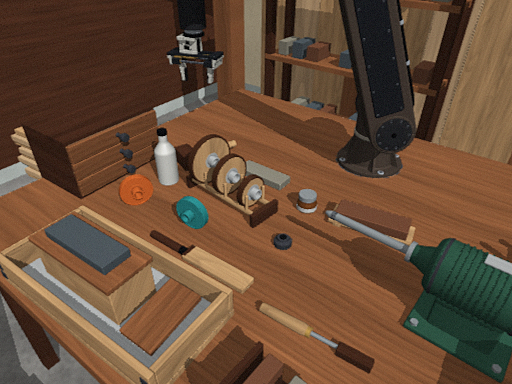

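View pics/top0.png

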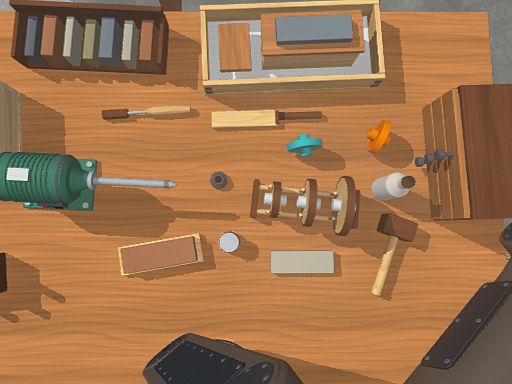

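The scene picture shows the large, middle and small wheels in the rack at (209,157), (229,173) and (251,189), with orange and turquoise decoys at (135,190) and (192,211). The spindle tip is near (328,212) and the shoulder near (411,250). In the top view the rack runs from x=255 to 355 at row ~203, with the large wheel at the -y end, and the spindle runs (93,181) to (175,184). Next I'll move above the rack for a closer look.

```bash
python3 -m handwheel '[{"delta_pos":[0.65,0.92,0.3],"dr":[0,0,-1.5]},{"delta_pos":[0.65,0.92,0.3],"dr":[0,0,-1.5]},{"delta_pos":[0.65,0.92,0.3],"dr":[0,0,-1.5]},{"delta_pos":[0.65,0.92,0.3],"dr":[0,0,-1.5]},{"delta_pos":[0.65,0.92,0.3],"dr":[0,0,-1.5]},{"delta_pos":[0.65,0.92,0.3],"dr":[0,0,-1.5]},{"delta_pos":[0.65,0.92,0.3],"dr":[0,0,-1.5]},{"delta_pos":[0.65,0.92,0.3],"dr":[0,0,-1.5]},{"delta_pos":[0.65,0.92,0.3],"dr":[0,0,-1.5]},{"delta_pos":[0.65,0.92,0.3],"dr":[0,0,-1.5]}]' -1
python3 -m handwheel '[{"delta_pos":[0.65,0.6,0.3],"dr":[0,0,-1.5]},{"delta_pos":[0.65,0.6,0.3],"dr":[0,0,-1.5]},{"delta_pos":[0.65,0.6,0.3],"dr":[0,0,-1.5]},{"delta_pos":[0.65,0.6,0],"dr":[0,0,-1.5]},{"delta_pos":[0,0,0],"dr":[0,0,0]},{"delta_pos":[0,0,0],"dr":[0,0,0]}]'
python3 - <<'E'
from h import *
np.set_printoptions(precision=4,suppress=True)
c=calibration('wrist'); save('wrist','w0'); print(ray('wrist',(c['cx'],c['cy']),c), c['fx'],c['cx'],c['cy'], get_state()['eef_pos'],get_state()['ee_rot'])
for n,z in (('large_wheel_center',.111),('middle_wheel_center',.094),('small_wheel_center',.076),('spindle_tip',.145),('rack_mid',.03)):
    for m in mark_of('wrist',n)[:3]: print(n,m['conf'],np.array(m['location']),atz('wrist',m['location'],z,c))
E
```

```text
t: 1.7
eef_pos: [0.4218, -0.3587, 0.3362]
ee_rot: [-3.141, 0.0, -3.063]
force: [0.5, -1.2, -0.4]
width: 0.0876
gripper_force: 0.0
t: 2.3
eef_pos: [0.4994, -0.2875, 0.3624]
ee_rot: [3.142, -0.0, 3.118]
force: [-0.2, 0.5, -0.4]
width: 0.0875
gripper_force: 0.0
(array([ 0.4291, -0.2858,  0.5027]), array([ 0.2591, -0.0058, -0.9658])) 297.3186396354542 253.2375406356041 187.64981931055365 [ 0.499  -0.288   0.3624] [ 3.1416 -0.0004  3.1176]
large_wheel_center 0.67 [212. 151.] [ 0.4822 -0.342   0.111 ]
middle_wheel_center 0.81 [275.4 155.3] [ 0.4929 -0.2563  0.094 ]
small_wheel_center 0.83 [275.5 251.6] [ 0.6508 -0.2551  0.076 ]
small_wheel_center 0.69 [336.3 165.8] [ 0.5126 -0.1631  0.076 ]
small_wheel_center 0.62 [211.9 151.6] [ 0.4878 -0.3472  0.076 ]
spindle_tip 0.5 [493.9 193.1] [0.5436 0.1031 0.145 ]
```

View pics/w0.png

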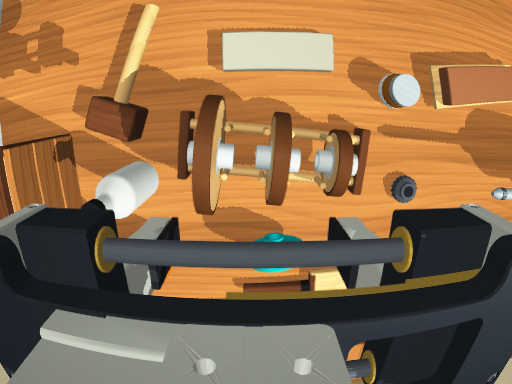

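The wrist view shows large, middle and small at (212,153), (276,157) and (338,163), with the turquoise decoy at (276,252) and the spindle tip at the right edge (505,194). I'll crop in to measure the rack's yaw.

Run:
```python
import cv2
a=cv2.imread('pics/w0.png')[85:220,170:375]; cv2.imwrite('pics/c1.png',cv2.resize(a,(780,513),interpolation=cv2.INTER_CUBIC)); print(780/205,513/135)
b=cv2.imread('pics/top0.png')[165:250,75:365]
t=b[0:50,0:115]; r=b[5:80,170:290]
import numpy as np
o=np.zeros((600,800,3),'uint8'); x=cv2.resize(t,None,fx=5,fy=5,interpolation=cv2.INTER_CUBIC)
y=cv2.resize(r,None,fx=4,fy=4,interpolation=cv2.INTER_CUBIC)
o[:250,:575]=x; o[260:560,:480]=y; cv2.imwrite('pics/c2.png',o)
```

```text
3.8048780487804876 3.8
```

View pics/c1.png

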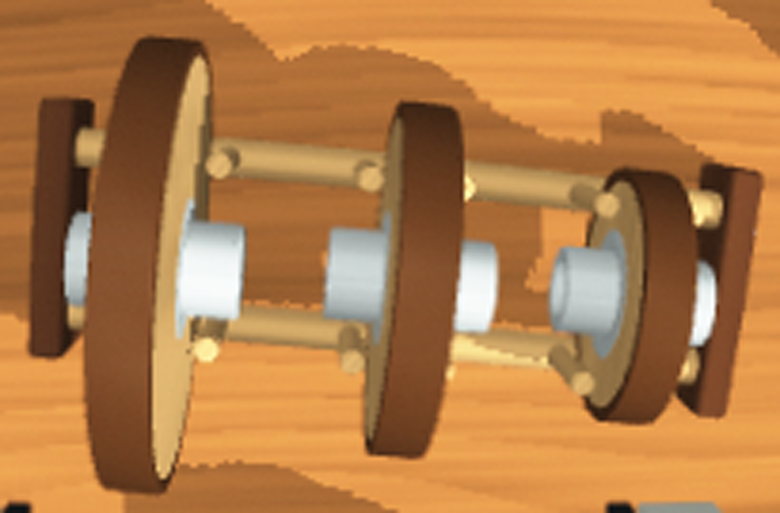

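View pics/c2.png

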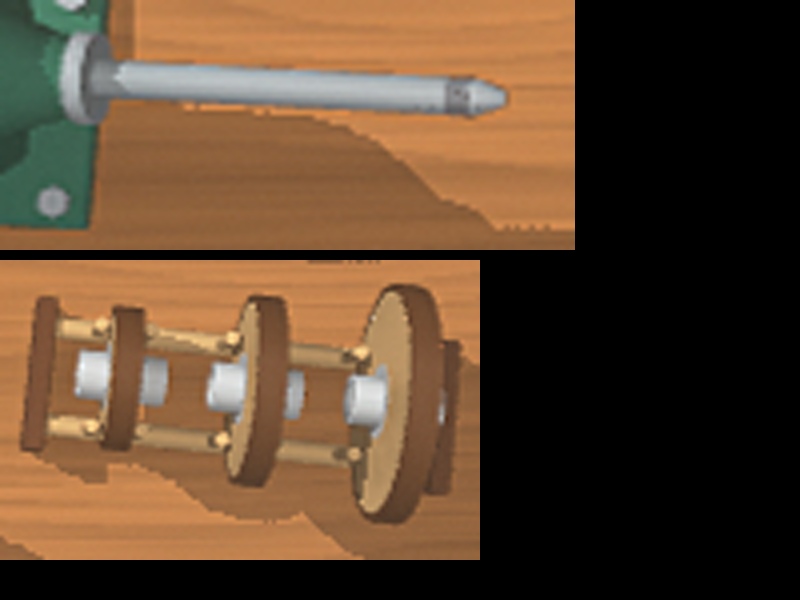

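The crops show clear pin tops, for example wrist crop (222,165), (205,349), (371,175), (352,358), (606,205) and (582,382). The spindle tip is at top crop (506,98). I'll fit the rack and spindle poses from these.

Run:
```python
from h import *
from scipy.optimize import least_squares
np.set_printoptions(precision=4,suppress=True)
cw=calibration('wrist')
W=[((222,165),-1,-90+17),((205,349),1,-73),((371,175),-1,-17),((352,358),1,-17),((606,205),-1,73),((582,382),1,73),((688,365),1,107)]
T=[((100,325),1,107),((93,427),-1,107),((233,341),1,17),((222,440),-1,17),((361,354),1,-73),((354,454),-1,-73)]
def fit(sets):
    P=[];M=[]
    for cam,u,s,y in sets:
        P.append(atz(cam,u,.085,cw if cam=='wrist' else None)[:2]); M.append((s*.035,y/1000))
    P=np.array(P);M=np.array(M)
    def f(p):
        c,s=np.cos(p[2]),np.sin(p[2]); return (M@np.array([[c,s],[-s,c]])+p[:2]-P).ravel()
    r=least_squares(f,[.5,-.25,-.1],loss='soft_l1',f_scale=.003); print(r.x); print(f(r.x).reshape(-1,2)*1000); return r.x
w=[('wrist',(170+u[0]/3.805,85+u[1]/3.8),s,y) for u,s,y in W]
t=[('top',(245+u[0]/4,170+(u[1]-260)/4),s,y) for u,s,y in T]
fit(w);fit(t);p=fit(w+t)
c,s=np.cos(p[2]),np.sin(p[2])
for n,k in zip('LMS',(-.09,0,.09)): print(n,p[0]-s*k,p[1]+c*k)
for u in ((150,78),(440,95.5),(506,98)): print('spindle',atz('top',(75+u[0]/5,165+u[1]/5),.145))
```

```text
[ 0.496  -0.254  -0.1019]
[[-0.0826 -1.0037]
 [-0.0521  1.2685]
 [ 0.3294 -0.091 ]
 [ 0.6209  1.2006]
 [-2.5507  0.4733]
 [-1.9522  1.2065]
 [ 7.3718 -8.4479]]
[ 0.4967 -0.2527 -0.1123]
[[-0.3954 -1.029 ]
 [-0.0661  1.0671]
 [ 1.1371  0.8172]
 [-0.6576 -0.4004]
 [ 0.5852 -0.675 ]
 [-0.546   0.2357]]
[ 0.4965 -0.2533 -0.109 ]
[[-0.0939 -0.0523]
 [-0.1158  1.7253]
 [ 0.7138  0.8185]
 [ 0.9529  1.6155]
 [-1.5303  1.3155]
 [-0.9842  1.5541]
 [ 8.58   -8.1258]
 [-1.0233 -1.5117]
 [-0.7193  0.3571]
 [ 0.8015  0.3021]
 [-1.0184 -1.1429]
 [ 0.542  -1.2226]
 [-0.6145 -0.5393]]
L 0.48665992327344043 -0.3428092365363745
M 0.4964544987609965 -0.2533437890663117
S 0.5062490742485526 -0.16387834159624892
spindle [0.5551 0.2811 0.145 ]
spindle [0.5451 0.1318 0.145 ]
spindle [0.5436 0.0978 0.145 ]
```

Fit: rack yaw is -0.11, large wheel at (0.4867, -0.3428), spindle yaw about -0.066. I'll grasp the large wheel now.

```bash
python3 -m handwheel '[{"delta_pos":[-0.14,-0.61,-0.5],"dr":[0,0,-1.65]},{"delta_pos":[-0.14,-0.61,-0.5],"dr":[0,0,-1.65]},{"delta_pos":[-0.13,-0.61,-0.5],"dr":[0,0,-1.65]},{"delta_pos":[0,0,-0.8],"dr":[0,0,0]},{"delta_pos":[0,0,-0.8],"dr":[0,0,0]},{"delta_pos":[0,0,-0.8],"dr":[0,0,0]},{"delta_pos":[0,0,-0.8],"dr":[0,0,0]},{"delta_pos":[0,0,-0.8],"dr":[0,0,0]},{"delta_pos":[0,0,-0.8],"dr":[0,0,0]},{"delta_pos":[0,0,0],"dr":[0,0,0]}]'
python3 -m handwheel '[{"delta_pos":[0,0,0],"dr":[0,0,0]},{"delta_pos":[0,0,0],"dr":[0,0,0]},{"delta_pos":[0,0,0],"dr":[0,0,0]},{"delta_pos":[0,0,0],"dr":[0,0,0]},{"delta_pos":[0,0,0],"dr":[0,0,0]},{"delta_pos":[0,0,0],"dr":[0,0,0]}]' 1 40
```

```text
t: 3.6
eef_pos: [0.4848, -0.3423, 0.1704]
ee_rot: [3.14, -0.006, 3.029]
force: [-1.3, 0.4, -0.1]
width: 0.0877
gripper_force: 0.0
t: 4.2
eef_pos: [0.487, -0.3429, 0.1739]
ee_rot: [-3.141, 0.0, 3.031]
force: [0.4, 0.4, -0.0]
width: 0.0458
gripper_force: 0.0
```

```bash
python3 -m handwheel '[{"delta_pos":[0,0,0],"dr":[0,0,0]},{"delta_pos":[0,0,0],"dr":[0,0,0]},{"delta_pos":[0,0,0],"dr":[0,0,0]},{"delta_pos":[0,0,0],"dr":[0,0,0]},{"delta_pos":[0,0,0],"dr":[0,0,0]},{"delta_pos":[0,0,0],"dr":[0,0,0]}]'
```

```text
t: 4.8
eef_pos: [0.4869, -0.3427, 0.1735]
ee_rot: [3.141, -0.0, 3.03]
force: [-0.0, 1.0, -0.5]
width: 0.0197
gripper_force: 40.0
```

```bash
python3 -m handwheel '[{"delta_pos":[0,0,0.6],"dr":[0,0,0]},{"delta_pos":[0,0,0.9],"dr":[0,0,0]},{"delta_pos":[0,0,0.9],"dr":[0,0,0]},{"delta_pos":[0,0,0.9],"dr":[0,0,0]},{"delta_pos":[0,0,0.9],"dr":[0,0,0]},{"delta_pos":[0,0,0.8],"dr":[0,0,0]},{"delta_pos":[0.12,0.4,0],"dr":[0,0,0.2]},{"delta_pos":[0.12,0.8,0],"dr":[0,0,0.2]},{"delta_pos":[0.12,0.9,0],"dr":[0,0,0.2]},{"delta_pos":[0.12,0.9,0],"dr":[0,0,0.2]}]'
python3 -m handwheel '[{"delta_pos":[0.12,0.9,0],"dr":[0,0,0.2]},{"delta_pos":[0.12,0.9,0],"dr":[0,0,0.2]},{"delta_pos":[0.12,0.9,0],"dr":[0,0,0.2]},{"delta_pos":[0.12,0.9,0],"dr":[0,0,0.2]},{"delta_pos":[0.12,0.9,0],"dr":[0,0,0.2]},{"delta_pos":[0.12,0.9,0],"dr":[0,0,0.2]},{"delta_pos":[0.12,0.9,0],"dr":[0,0,0.2]},{"delta_pos":[0.12,0.9,0],"dr":[0,0,0.2]},{"delta_pos":[0.12,0.9,-0.3],"dr":[0,0,0.2]},{"delta_pos":[0.12,0.9,-0.5],"dr":[0,0,0]}]'
python3 -m handwheel '[{"delta_pos":[0,0.3,-0.8],"dr":[0,0,0]},{"delta_pos":[0,0,0],"dr":[0,0,0]},{"delta_pos":[0,0,0],"dr":[0,0,0]},{"delta_pos":[0,0,0],"dr":[0,0,0]}]'
python3 - <<'E'
from h import *
np.set_printoptions(precision=4,suppress=True)
c=calibration('wrist'); save('wrist','w1'); s=get_state();print(s['eef_pos'],s['ee_rot'],ray('wrist',(c['cx'],c['cy']),c)[0])
R={}
for cam in ('wrist','scene','top'):
  cc=c if cam=='wrist' else None
  if cam!='wrist': save(cam,cam+'1')
  for n in ('spindle_tip','spindle_shoulder','large_wheel_center'):
    for m in mark_of(cam,n)[:2]:
        R.setdefault(n,[]).append(ray(cam,m['location'],cc)); print(cam,n,m['conf'],np.array(m['location']),atz(cam,m['location'],.145,cc))
E
```

```text
t: 5.8
eef_pos: [0.5007, -0.2512, 0.3216]
ee_rot: [3.14, -0.003, 3.044]
force: [1.1, -0.4, -4.4]
width: 0.0202
gripper_force: 40.0
t: 6.8
eef_pos: [0.5369, 0.0188, 0.2985]
ee_rot: [3.141, -0.0, 3.076]
force: [0.5, 0.1, -4.8]
width: 0.0194
gripper_force: 40.0
t: 7.2
eef_pos: [0.5375, 0.0258, 0.2762]
ee_rot: [-3.141, 0.001, 3.076]
force: [0.8, -0.3, -4.3]
width: 0.0197
gripper_force: 40.0
[0.5376 0.0257 0.2764] [3.1414 0.0011 3.0754] [0.4672 0.0305 0.4164]
wrist spindle_tip 0.82 [326.6 186.9] [0.5442 0.0964 0.145 ]
wrist spindle_shoulder 0.8 [486.6 181.6] [0.5513 0.3046 0.145 ]
scene spindle_tip 0.91 [326.  211.8] [0.5437 0.0979 0.145 ]
scene spindle_shoulder 0.8 [411.1 245.4] [0.5358 0.3053 0.145 ]
scene large_wheel_center 0.86 [304.8 177.3] [ 0.4421 -0.0235  0.145 ]
top large_wheel_center 0.64 [199.6 185.8] [0.5401 0.0374 0.145 ]
```

View pics/w1.png

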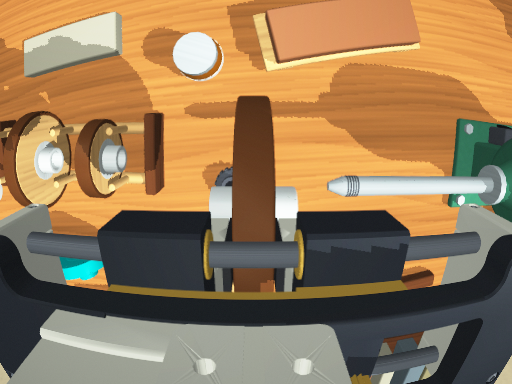

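The wheel is held over the approach point. The spindle tip shows at about (328,187) and the flange at (490,185). I'll fit the spindle axis from bright, low-saturation pixels.

Run:
```python
from h import *
np.set_printoptions(precision=4,suppress=True)
cw=calibration('wrist')
for cam,f,cols,rows in (('wrist','w1',(350,465),(165,210)),('top','top0',(105,162),(172,192)),('scene','scene0',(345,402),(208,248))):
    im=cv2.imread(f'pics/{f}.png').astype(int); mask=(im.max(2)-im.min(2)<45)&(im.max(2)>90)
    P=[]
    for u in range(*cols):
        v=np.where(mask[rows[0]:rows[1],u])[0]
        if len(v)>2: P.append(np.r_[atz(cam,(u,rows[0]+(v.min()+v.max())/2),.145,cw if cam=='wrist' else None)[:2],len(v)])
    P=np.array(P); k=np.polyfit(P[:,1],P[:,0],1); r=P[:,0]-np.polyval(k,P[:,1])
    g=abs(r)<.003; k=np.polyfit(P[g,1],P[g,0],1)
    print(cam,len(P),g.sum(),'slope',k[0],'x at y=.1,.2,.3',np.polyval(k,[.1,.2,.3]),'rms',r[g].std(),P[::20,2])
```

```text
wrist 115 105 slope 0.05640139787954397 x at y=.1,.2,.3 [0.5427 0.5484 0.554 ] rms 0.00111438472593267 [20. 20. 19. 19. 18. 19.]
top 57 57 slope 0.055136141167077796 x at y=.1,.2,.3 [0.5445 0.55   0.5555] rms 0.0003623998010523423 [7. 7. 7.]
scene 57 54 slope 0.05410808743464497 x at y=.1,.2,.3 [0.5408 0.5462 0.5516] rms 0.001030419090630883 [8. 8. 9.]
```

```bash
python3 -m handwheel '[{"delta_pos":[0.06,0,-0.6],"dr":[0,0,0.6]},{"delta_pos":[0,0,-0.6],"dr":[0,0,0]},{"delta_pos":[0,0,-0.6],"dr":[0,0,0]},{"delta_pos":[0,0,-0.5],"dr":[0,0,0]},{"delta_pos":[0.04,0.7,0],"dr":[0,0,0]},{"delta_pos":[0,0,0],"dr":[0,0,0]},{"delta_pos":[0,0,0],"dr":[0,0,0]},{"delta_pos":[0,0,0],"dr":[0,0,0]}]'
python3 - <<'E'
from h import *
np.set_printoptions(precision=4,suppress=True)
save('scene','s2'); s=get_state(); print(s['eef_pos'],s['ee_rot'],s['force'],s['moment'])
im=cv2.imread('pics/s2.png')[130:260,240:440]; cv2.imwrite('pics/c3.png',cv2.resize(im,None,fx=4,fy=4,interpolation=cv2.INTER_CUBIC))
E
```

```text
t: 8.6
eef_pos: [0.5404, 0.047, 0.2068]
ee_rot: [3.142, 0.0, 3.086]
force: [0.1, 0.1, -2.8]
width: 0.0199
gripper_force: 40.0
[0.5403 0.0469 0.2068] [3.1415 0.0003 3.0863] [-0.5853  0.2399 -3.6921] [-0.0285  0.0091 -0.0781]
```

View pics/c3.png

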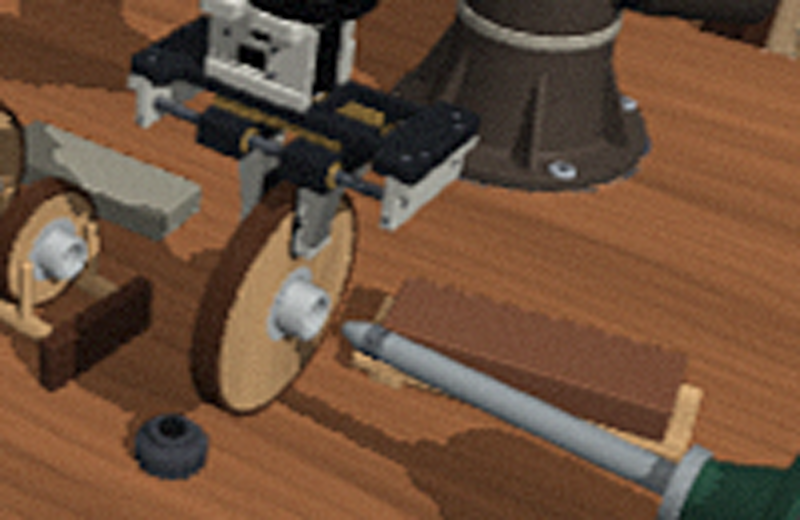

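The hub mouth at crop (317,308) lines up with the spindle axis, with the tip at (350,332). I'll start threading it on gently.

```bash
python3 -m handwheel '[{"delta_pos":[0.02,0.35,0],"dr":[0,0,0]},{"delta_pos":[0.02,0.35,0],"dr":[0,0,0]},{"delta_pos":[0.02,0.35,0],"dr":[0,0,0]},{"delta_pos":[0.02,0.35,0],"dr":[0,0,0]},{"delta_pos":[0.02,0.35,0],"dr":[0,0,0]},{"delta_pos":[0,0,0],"dr":[0,0,0]}]'; python3 -c "
from h import *
s=get_state();print(s['force'],s['moment'],s['eef_pos'])"
```

```text
t: 9.25
eef_pos: [0.5435, 0.1013, 0.2065]
ee_rot: [3.141, 0.0, 3.088]
force: [-0.3, 0.4, -3.4]
width: 0.0201
gripper_force: 40.0
[-0.32353697  0.37112895 -3.42978494] [ 0.03257516 -0.05564132  0.01556237] [0.54353919 0.10128426 0.20653371]
```

```bash
python3 -m handwheel '[{"delta_pos":[0.03,0.6,0],"dr":[0,0,0]},{"delta_pos":[0.03,0.6,0],"dr":[0,0,0]},{"delta_pos":[0.04,0.6,0],"dr":[0,0,0]},{"delta_pos":[0.03,0.6,0],"dr":[0,0,0]},{"delta_pos":[0,0,0],"dr":[0,0,0]},{"delta_pos":[0,0,0],"dr":[0,0,0]}]'
python3 -m handwheel '[{"delta_pos":[0.03,0.6,0],"dr":[0,0,0]},{"delta_pos":[0.03,0.6,0],"dr":[0,0,0]},{"delta_pos":[0.04,0.6,0],"dr":[0,0,0]},{"delta_pos":[0.03,0.6,0],"dr":[0,0,0]},{"delta_pos":[0,0,0],"dr":[0,0,0]},{"delta_pos":[0,0,0],"dr":[0,0,0]}]'
```

```text
t: 9.85
eef_pos: [0.5473, 0.1729, 0.2065]
ee_rot: [3.142, 0.0, 3.088]
force: [-0.1, -0.4, -3.2]
width: 0.02
gripper_force: 40.0
t: 10.45
eef_pos: [0.5512, 0.2449, 0.2065]
ee_rot: [3.141, 0.0, 3.088]
force: [0.8, -0.1, -2.9]
width: 0.02
gripper_force: 40.0
```

```bash
python3 -m handwheel '[{"delta_pos":[0.03,0.4,0],"dr":[0,0,0]},{"delta_pos":[0.02,0.4,0],"dr":[0,0,0]},{"delta_pos":[0,0.1,0],"dr":[0,0,0]},{"delta_pos":[0,0,0],"dr":[0,0,0]}]'
python3 -m handwheel '[{"delta_pos":[0.01,0.1,0],"dr":[0,0,0]},{"delta_pos":[0,0.1,0],"dr":[0,0,0]},{"delta_pos":[0,0,0],"dr":[0,0,0]}]'
```

```text
t: 10.85
eef_pos: [0.5527, 0.2714, 0.2065]
ee_rot: [3.141, 0.0, 3.087]
force: [0.2, -0.1, -3.0]
width: 0.02
gripper_force: 40.0
t: 11.15
eef_pos: [0.5529, 0.2766, 0.2066]
ee_rot: [-3.141, -0.0, 3.086]
force: [0.1, -0.4, -2.6]
width: 0.0199
gripper_force: 40.0
```

```bash
python3 -m handwheel '[{"delta_pos":[0,0.08,0],"dr":[0,0,0]},{"delta_pos":[0,0,0],"dr":[0,0,0]}]'
python3 -m handwheel '[{"delta_pos":[0,0.07,0],"dr":[0,0,0]},{"delta_pos":[0,0,0],"dr":[0,0,0]}]'
```

```text
t: 11.35
eef_pos: [0.5528, 0.2769, 0.2067]
ee_rot: [-3.138, -0.001, 3.086]
force: [0.5, -8.0, -1.4]
width: 0.0195
gripper_force: 40.0
t: 11.55
eef_pos: [0.5528, 0.2773, 0.2068]
ee_rot: [-3.135, -0.001, 3.086]
force: [1.7, -14.7, 1.8]
width: 0.0199
gripper_force: 40.0
```

```bash
python3 -m handwheel '[{"delta_pos":[0,-0.1,0],"dr":[0,0,0]},{"delta_pos":[0,0,0],"dr":[0,0,0]}]'
python3 -m handwheel '[{"delta_pos":[0,0,0],"dr":[0,0,0]},{"delta_pos":[0,0,0],"dr":[0,0,0]},{"delta_pos":[0,0,0],"dr":[0,0,0]},{"delta_pos":[0,0,0],"dr":[0,0,0]},{"delta_pos":[0,0,0.3],"dr":[0,0,0]},{"delta_pos":[0,0,0.7],"dr":[0,0,0]},{"delta_pos":[0,0,1],"dr":[0,0,0]},{"delta_pos":[0,0,1],"dr":[0,0,0]},{"delta_pos":[0,0,0],"dr":[0,0,0]}]' 0.1
python3 - <<'E'
from h import *
np.set_printoptions(precision=4,suppress=True)
c=calibration('wrist'); save('wrist','w3'); save('top','top3'); save('scene','s3')
im=cv2.imread('pics/s3.png')[130:330,300:512]; a=cv2.resize(im,(530,500),interpolation=cv2.INTER_CUBIC)
b=cv2.resize(cv2.imread('pics/top3.png')[150:230,60:160],(270,216)); 
o=np.zeros((500,800,3),'uint8'); o[:,:530]=a; o[:216,530:]=b; cv2.imwrite('pics/c4.png',o)
for cam in('top','scene'):
  for m in mark_of(cam,'large_wheel_center')[:2]: print(cam,m['conf'],m['location'],atz(cam,m['location'],.1435))
E
```

```text
t: 11.75
eef_pos: [0.5529, 0.2768, 0.2066]
ee_rot: [-3.14, -0.0, 3.086]
force: [0.6, -6.0, -3.1]
width: 0.0196
gripper_force: 40.0
t: 12.65
eef_pos: [0.5548, 0.2792, 0.3024]
ee_rot: [3.137, 0.007, 3.087]
force: [-0.1, 0.4, -0.3]
width: 0.0393
gripper_force: 0.0
top 0.9 [105.3, 181.7] [0.5524 0.2808 0.1435]
scene 0.67 [391.4, 243.1] [0.5532 0.2674 0.1435]
scene 0.49 [190.4, 255.5] [ 0.8506 -0.0612  0.1435]
```

View pics/c4.png

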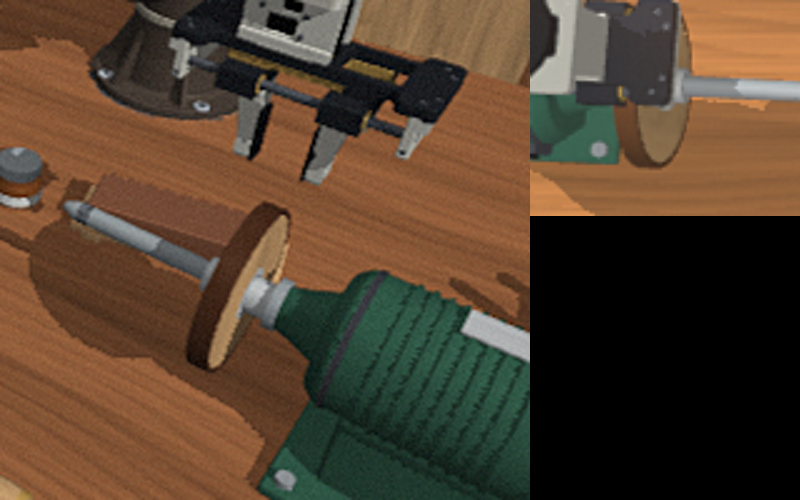

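The large wheel's hub sits against the flange and the wheel hangs free (top mark y≈0.281, expected 0.277). Next, the middle wheel.

```bash
python3 -m handwheel '[{"delta_pos":[-0.1,-0.93,0],"dr":[0,0,-0.17]},{"delta_pos":[-0.1,-0.93,0],"dr":[0,0,-0.17]},{"delta_pos":[-0.1,-0.93,0],"dr":[0,0,-0.17]},{"delta_pos":[-0.1,-0.93,0],"dr":[0,0,-0.17]},{"delta_pos":[-0.1,-0.93,0],"dr":[0,0,-0.17]},{"delta_pos":[-0.1,-0.93,0],"dr":[0,0,-0.17]},{"delta_pos":[-0.1,-0.93,0],"dr":[0,0,-0.17]},{"delta_pos":[-0.1,-0.93,0],"dr":[0,0,-0.17]},{"delta_pos":[-0.1,-0.93,0],"dr":[0,0,-0.17]},{"delta_pos":[-0.1,-0.93,0],"dr":[0,0,-0.17]}]' -1
python3 -m handwheel '[{"delta_pos":[-0.1,-0.93,0],"dr":[0,0,-0.17]},{"delta_pos":[-0.1,-0.93,0],"dr":[0,0,-0.17]},{"delta_pos":[-0.1,-0.93,0],"dr":[0,0,-0.17]},{"delta_pos":[-0.1,-0.93,0],"dr":[0,0,-0.17]},{"delta_pos":[-0.1,-0.93,0],"dr":[0,0,-0.17]},{"delta_pos":[-0.1,-0.93,0],"dr":[0,0,-0.17]},{"delta_pos":[-0.1,-0.93,0],"dr":[0,0,-0.17]},{"delta_pos":[-0.1,-0.93,0],"dr":[0,0,-0.17]},{"delta_pos":[-0.1,-0.93,0],"dr":[0,0,-0.17]},{"delta_pos":[0,0,0],"dr":[0,0,0]}]'
python3 -c "
from h import *
s=get_state();d=np.array([.4965,-.2533,.144])-s['eef_pos'];print(s['eef_pos'],s['ee_rot'],s['width'],d/.03)"
```

```text
t: 13.9
eef_pos: [0.5223, -0.002, 0.2959]
ee_rot: [-3.141, -0.001, 3.057]
force: [0.3, -0.4, -0.1]
width: 0.0872
gripper_force: 0.0
t: 14.9
eef_pos: [0.4951, -0.2543, 0.2954]
ee_rot: [-3.141, -0.002, 3.027]
force: [0.3, 0.4, 0.9]
width: 0.0877
gripper_force: 0.0
[ 0.49507756 -0.25429134  0.29538906] [-3.14123385e+00 -2.33082534e-03  3.02732485e+00] 0.08770483448845996 [ 0.04741469  0.03304456 -5.046302  ]
```

```bash
python3 -m handwheel '[{"delta_pos":[0.02,0.02,-0.8],"dr":[0,0,0.2]},{"delta_pos":[0,0,-0.8],"dr":[0,0,0]},{"delta_pos":[0,0,-0.8],"dr":[0,0,0]},{"delta_pos":[0,0,-0.8],"dr":[0,0,0]},{"delta_pos":[0,0,-0.8],"dr":[0,0,0]},{"delta_pos":[0,0,-0.7],"dr":[0,0,0]},{"delta_pos":[0,0,-0.3],"dr":[0,0,0]},{"delta_pos":[0,0,0],"dr":[0,0,0]},{"delta_pos":[0,0,0],"dr":[0,0,0]}]'
python3 -m handwheel '[{"delta_pos":[0,0,0],"dr":[0,0,0]},{"delta_pos":[0,0,0],"dr":[0,0,0]},{"delta_pos":[0,0,0],"dr":[0,0,0]},{"delta_pos":[0,0,0],"dr":[0,0,0]},{"delta_pos":[0,0,0],"dr":[0,0,0]},{"delta_pos":[0,0,0],"dr":[0,0,0]},{"delta_pos":[0,0,0],"dr":[0,0,0]},{"delta_pos":[0,0,0],"dr":[0,0,0]},{"delta_pos":[0,0,0],"dr":[0,0,0]},{"delta_pos":[0,0,0],"dr":[0,0,0]}]' 1 40
```

```text
t: 15.8
eef_pos: [0.497, -0.2514, 0.1472]
ee_rot: [-3.141, 0.0, 3.034]
force: [0.3, 0.3, 0.3]
width: 0.0877
gripper_force: 0.0
t: 16.8
eef_pos: [0.4965, -0.2517, 0.1466]
ee_rot: [-3.141, -0.0, 3.033]
force: [0.3, -1.8, -0.3]
width: 0.0201
gripper_force: 39.7
```

```bash
python3 -m handwheel '[{"delta_pos":[0,0,0.6],"dr":[0,0,0]},{"delta_pos":[0,0,1],"dr":[0,0,0]},{"delta_pos":[0,0,1],"dr":[0,0,0]},{"delta_pos":[0,0,1],"dr":[0,0,0]},{"delta_pos":[0,0,0.8],"dr":[0,0,0]},{"delta_pos":[0.13,0.4,0],"dr":[0,0,0.3]},{"delta_pos":[0.13,0.8,0],"dr":[0,0,0.3]},{"delta_pos":[0.13,0.9,0],"dr":[0,0,0.3]},{"delta_pos":[0.13,0.9,0],"dr":[0,0,0.3]},{"delta_pos":[0.13,0.9,0],"dr":[0,0,0.3]}]'
python3 -m handwheel '[{"delta_pos":[0.13,0.9,0],"dr":[0,0,0.3]},{"delta_pos":[0.13,0.9,0],"dr":[0,0,0.3]},{"delta_pos":[0.13,0.9,0],"dr":[0,0,0.3]},{"delta_pos":[0.13,0.9,0],"dr":[0,0,0.3]},{"delta_pos":[0.13,0.9,-0.3],"dr":[0,0,0.3]},{"delta_pos":[0.14,0.9,-0.7],"dr":[0,0,0.1]},{"delta_pos":[0,0,-0.9],"dr":[0,0,0]},{"delta_pos":[0,0,-0.8],"dr":[0,0,0]},{"delta_pos":[0,0,0],"dr":[0,0,0]},{"delta_pos":[0,0,0],"dr":[0,0,0]}]'
python3 - <<'E'
from h import *
np.set_printoptions(precision=4,suppress=True)
s=get_state();p=s['eef_pos'];print(p,s['ee_rot'],s['force'],'x err',.5435+.055*(p[1]-.1)-p[0])
E
```

```text
t: 17.8
eef_pos: [0.5152, -0.1326, 0.2767]
ee_rot: [3.141, -0.003, 3.06]
force: [0.0, 0.5, -3.1]
width: 0.0194
gripper_force: 39.8
t: 18.8
eef_pos: [0.5392, 0.0277, 0.197]
ee_rot: [-3.141, -0.002, 3.088]
force: [1.0, -0.6, -3.5]
width: 0.0194
gripper_force: 40.0
[0.5392 0.0277 0.197 ] [-3.1406 -0.002   3.0879] [ 0.9927 -0.6082 -3.5018] x err 0.0003048727959927833
```

```bash
python3 -m handwheel '[{"delta_pos":[0.04,0.5,0],"dr":[0,0,0]},{"delta_pos":[0.03,0.5,0],"dr":[0,0,0]},{"delta_pos":[0.02,0.35,0],"dr":[0,0,0]},{"delta_pos":[0.02,0.35,0],"dr":[0,0,0]},{"delta_pos":[0.02,0.35,0],"dr":[0,0,0]},{"delta_pos":[0.02,0.35,0],"dr":[0,0,0]},{"delta_pos":[0,0,0],"dr":[0,0,0]}]'
```

```text
t: 19.5
eef_pos: [0.5438, 0.1012, 0.1973]
ee_rot: [3.141, -0.001, 3.088]
force: [-2.9, 0.9, -3.7]
width: 0.0198
gripper_force: 40.0
```

```bash
python3 -m handwheel '[{"delta_pos":[0.0,0.4,0],"dr":[0,0,0]},{"delta_pos":[0.02,0.5,0],"dr":[0,0,0]},{"delta_pos":[0.03,0.5,0],"dr":[0,0,0]},{"delta_pos":[0.03,0.5,0],"dr":[0,0,0]},{"delta_pos":[0,0,0],"dr":[0,0,0]}]'
python3 -m handwheel '[{"delta_pos":[0.03,0.5,0],"dr":[0,0,0]},{"delta_pos":[0.03,0.5,0],"dr":[0,0,0]},{"delta_pos":[0.03,0.5,0],"dr":[0,0,0]},{"delta_pos":[0,0.2,0],"dr":[0,0,0]},{"delta_pos":[0,0,0],"dr":[0,0,0]},{"delta_pos":[0,0,0],"dr":[0,0,0]}]'
```

```text
t: 20.0
eef_pos: [0.5467, 0.1592, 0.1973]
ee_rot: [3.141, -0.0, 3.089]
force: [-1.4, 0.4, -3.8]
width: 0.0196
gripper_force: 40.0
t: 20.6
eef_pos: [0.5495, 0.2079, 0.1976]
ee_rot: [3.141, 0.0, 3.088]
force: [0.0, 0.6, -4.1]
width: 0.0197
gripper_force: 40.0
```

```bash
python3 -m handwheel '[{"delta_pos":[0.01,0.15,0],"dr":[0,0,0]},{"delta_pos":[0.01,0.1,0],"dr":[0,0,0]},{"delta_pos":[0,0,0],"dr":[0,0,0]},{"delta_pos":[0,0,0],"dr":[0,0,0]}]'
python3 -m handwheel '[{"delta_pos":[0,0.08,0],"dr":[0,0,0]},{"delta_pos":[0,0,0],"dr":[0,0,0]}]'
python3 -m handwheel '[{"delta_pos":[0,0.08,0],"dr":[0,0,0]},{"delta_pos":[0,0,0],"dr":[0,0,0]}]'
```

```text
t: 21.0
eef_pos: [0.5499, 0.2153, 0.1976]
ee_rot: [3.141, 0.0, 3.087]
force: [-1.6, 1.8, -3.5]
width: 0.0197
gripper_force: 40.0
t: 21.2
eef_pos: [0.5499, 0.2168, 0.1976]
ee_rot: [-3.14, -0.0, 3.087]
force: [0.0, -4.3, -2.9]
width: 0.02
gripper_force: 40.0
t: 21.4
eef_pos: [0.5498, 0.2171, 0.1978]
ee_rot: [-3.137, -0.001, 3.087]
force: [0.9, -12.0, -0.0]
width: 0.0199
gripper_force: 40.0
```

```bash
python3 -m handwheel '[{"delta_pos":[0,-0.08,0],"dr":[0,0,0]},{"delta_pos":[0,0,0],"dr":[0,0,0]}]'
python3 -m handwheel '[{"delta_pos":[0,0,0],"dr":[0,0,0]},{"delta_pos":[0,0,0],"dr":[0,0,0]},{"delta_pos":[0,0,0],"dr":[0,0,0]},{"delta_pos":[0,0,0],"dr":[0,0,0]},{"delta_pos":[0,0,0.3],"dr":[0,0,0]},{"delta_pos":[0,0,0.7],"dr":[0,0,0]},{"delta_pos":[0,0,1],"dr":[0,0,0]},{"delta_pos":[0,0,0.8],"dr":[0,0,0]},{"delta_pos":[0,0,0],"dr":[0,0,0]},{"delta_pos":[0,0,0],"dr":[0,0,0]}]' 0.1
python3 - <<'E'
from h import *
np.set_printoptions(precision=4,suppress=True)
s=get_state(); d=np.array([.5062,-.1639,.119])-s['eef_pos']; print(s['eef_pos'],s['ee_rot'],d/.03)
save('scene','s4'); save('top','top4')
im=cv2.imread('pics/s4.png')[130:330,300:512]; a=cv2.resize(im,(530,500),interpolation=cv2.INTER_CUBIC)
b=cv2.resize(cv2.imread('pics/top4.png')[150:230,60:160],(270,216)); 
o=np.zeros((500,800,3),'uint8'); o[:,:530]=a; o[:216,530:]=b; cv2.imwrite('pics/c5.png',o)
E
```

```text
t: 21.6
eef_pos: [0.5499, 0.2168, 0.1976]
ee_rot: [-3.141, -0.0, 3.087]
force: [-0.2, -5.4, -3.4]
width: 0.0197
gripper_force: 40.0
t: 22.6
eef_pos: [0.55, 0.2179, 0.2826]
ee_rot: [3.14, 0.001, 3.088]
force: [0.6, 0.1, -1.3]
width: 0.0395
gripper_force: 0.0
[0.55   0.2179 0.2826] [3.1401 0.0013 3.0876] [ -1.4615 -12.7253  -5.4529]
```

View pics/c5.png

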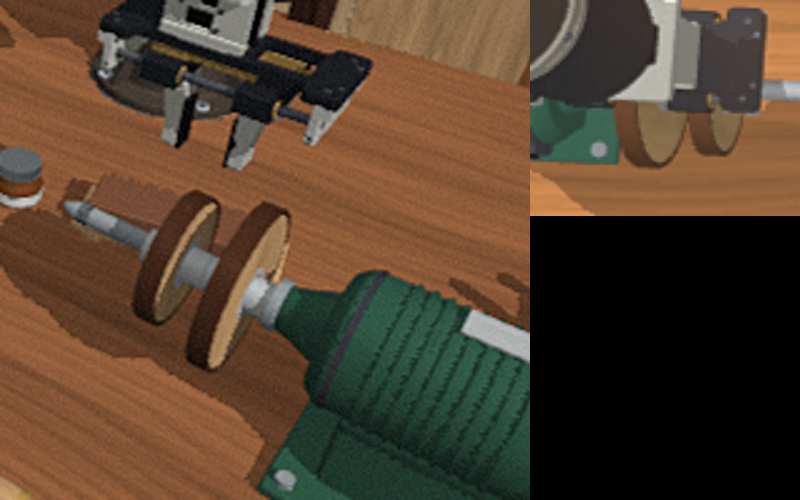

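Both wheels are on, with hubs touching (crop around (195,262) and (265,295)). Now the small wooden one in the rack.

```bash
python3 -m handwheel '[{"delta_pos":[-0.1,-0.91,0],"dr":[0,0,-0.23]},{"delta_pos":[-0.1,-0.91,0],"dr":[0,0,-0.23]},{"delta_pos":[-0.1,-0.91,0],"dr":[0,0,-0.23]},{"delta_pos":[-0.1,-0.91,0],"dr":[0,0,-0.23]},{"delta_pos":[-0.1,-0.91,0],"dr":[0,0,-0.23]},{"delta_pos":[-0.11,-0.91,0],"dr":[0,0,-0.23]},{"delta_pos":[-0.11,-0.91,0],"dr":[0,0,-0.23]},{"delta_pos":[-0.1,-0.91,0],"dr":[0,0,-0.23]},{"delta_pos":[-0.11,-0.91,0],"dr":[0,0,-0.23]},{"delta_pos":[-0.11,-0.91,0],"dr":[0,0,-0.23]}]' -1
python3 -m handwheel '[{"delta_pos":[-0.1,-0.91,-0.3],"dr":[0,0,-0.23]},{"delta_pos":[-0.11,-0.91,-0.5],"dr":[0,0,-0.23]},{"delta_pos":[-0.1,-0.91,-0.5],"dr":[0,0,-0.23]},{"delta_pos":[-0.11,-0.9,-0.5],"dr":[0,0,-0.23]},{"delta_pos":[0,0,0],"dr":[0,0,0]},{"delta_pos":[0,0,0],"dr":[0,0,0]}]'
python3 -c "
from h import *
s=get_state();d=np.array([.5062,-.1639,.118])-s['eef_pos'];print(s['eef_pos'],s['ee_rot'],s['width'],d/.03)"
```

```text
t: 23.7
eef_pos: [0.518, -0.0565, 0.2807]
ee_rot: [-3.141, -0.002, 3.047]
force: [0.7, -0.2, 0.4]
width: 0.0879
gripper_force: 0.0
t: 24.3
eef_pos: [0.5055, -0.1649, 0.2265]
ee_rot: [-3.141, -0.002, 3.03]
force: [1.0, 0.6, -0.4]
width: 0.0877
gripper_force: 0.0
[ 0.50546868 -0.16485632  0.22652353] [-3.14126466e+00 -2.25957954e-03  3.02988530e+00] 0.08768705361145786 [ 0.02437727  0.03187726 -3.61745111]
```

```bash
python3 -m handwheel '[{"delta_pos":[0.02,0.03,-0.7],"dr":[0,0,0.1]},{"delta_pos":[0,0,-0.8],"dr":[0,0,0]},{"delta_pos":[0,0,-0.8],"dr":[0,0,0]},{"delta_pos":[0,0,-0.7],"dr":[0,0,0]},{"delta_pos":[0,0,-0.4],"dr":[0,0,0]},{"delta_pos":[0,0,-0.2],"dr":[0,0,0]},{"delta_pos":[0,0,0],"dr":[0,0,0]},{"delta_pos":[0,0,0],"dr":[0,0,0]}]'
python3 -m handwheel '[{"delta_pos":[0,0,0],"dr":[0,0,0]},{"delta_pos":[0,0,0],"dr":[0,0,0]},{"delta_pos":[0,0,0],"dr":[0,0,0]},{"delta_pos":[0,0,0],"dr":[0,0,0]},{"delta_pos":[0,0,0],"dr":[0,0,0]},{"delta_pos":[0,0,0],"dr":[0,0,0]},{"delta_pos":[0,0,0],"dr":[0,0,0]},{"delta_pos":[0,0,0],"dr":[0,0,0]},{"delta_pos":[0,0,0],"dr":[0,0,0]},{"delta_pos":[0,0,0],"dr":[0,0,0]}]' 1 40
```

```text
t: 25.1
eef_pos: [0.5074, -0.1633, 0.1204]
ee_rot: [-3.142, 0.001, 3.034]
force: [-0.6, 0.0, 0.1]
width: 0.0874
gripper_force: 0.0
t: 26.1
eef_pos: [0.5067, -0.1634, 0.1195]
ee_rot: [3.141, -0.0, 3.033]
force: [0.3, 0.2, 0.2]
width: 0.0201
gripper_force: 39.9
```

```bash
python3 -m handwheel '[{"delta_pos":[0,0,0.6],"dr":[0,0,0]},{"delta_pos":[0,0,0.8],"dr":[0,0,0]},{"delta_pos":[0,0,0.8],"dr":[0,0,0]},{"delta_pos":[0,0,0.5],"dr":[0,0,0]},{"delta_pos":[0,0,0],"dr":[0,0,0]},{"delta_pos":[0.14,0.6,0],"dr":[0,0,0.4]},{"delta_pos":[0.14,0.8,0],"dr":[0,0,0.4]},{"delta_pos":[0.14,0.8,0],"dr":[0,0,0.4]},{"delta_pos":[0.14,0.8,0],"dr":[0,0,0.4]},{"delta_pos":[0.14,0.8,0],"dr":[0,0,0.4]}]'
python3 -m handwheel '[{"delta_pos":[0.14,0.8,0],"dr":[0,0,0.4]},{"delta_pos":[0.14,0.9,0],"dr":[0,0,0.4]},{"delta_pos":[0.12,0.9,0],"dr":[0,0,0.3]},{"delta_pos":[0,0,-0.42],"dr":[0,0,0]},{"delta_pos":[0,0,0],"dr":[0,0,0]},{"delta_pos":[0,0,0],"dr":[0,0,0]},{"delta_pos":[0,0,0],"dr":[0,0,0]}]'
python3 - <<'E'
from h import *
np.set_printoptions(precision=4,suppress=True)
s=get_state();p=s['eef_pos'];print(p,s['ee_rot'],s['force'],'x err',.5435+.055*(p[1]-.1)-p[0])
E
```

```text
t: 27.1
eef_pos: [0.5269, -0.0485, 0.1989]
ee_rot: [-3.141, -0.002, 3.068]
force: [0.4, -0.5, -3.2]
width: 0.0198
gripper_force: 39.9
t: 27.8
eef_pos: [0.5396, 0.0279, 0.1878]
ee_rot: [-3.141, -0.0, 3.086]
force: [0.2, 0.3, -2.3]
width: 0.0201
gripper_force: 39.9
[0.5396 0.0279 0.1878] [-3.1413 -0.0005  3.0864] [ 0.2408  0.2806 -2.3184] x err -3.065890311015895e-05
```

```bash
python3 -m handwheel '[{"delta_pos":[0.02,0.5,0],"dr":[0,0,0]},{"delta_pos":[0.03,0.5,0],"dr":[0,0,0]},{"delta_pos":[0.02,0.35,0],"dr":[0,0,0]},{"delta_pos":[0.02,0.35,0],"dr":[0,0,0]},{"delta_pos":[0.02,0.35,0],"dr":[0,0,0]},{"delta_pos":[0.02,0.35,0],"dr":[0,0,0]},{"delta_pos":[0,0,0],"dr":[0,0,0]}]'
python3 -m handwheel '[{"delta_pos":[0.02,0.4,0],"dr":[0,0,0]},{"delta_pos":[0.03,0.5,0],"dr":[0,0,0]},{"delta_pos":[0.02,0.4,0],"dr":[0,0,0]},{"delta_pos":[0.02,0.3,0],"dr":[0,0,0]},{"delta_pos":[0,0,0],"dr":[0,0,0]},{"delta_pos":[0,0,0],"dr":[0,0,0]}]'
```

```text
t: 28.5
eef_pos: [0.5436, 0.1021, 0.1879]
ee_rot: [3.141, -0.0, 3.088]
force: [0.3, -0.1, -2.8]
width: 0.0195
gripper_force: 39.9
t: 29.1
eef_pos: [0.5463, 0.1489, 0.1879]
ee_rot: [3.142, -0.0, 3.088]
force: [0.1, 1.4, -1.7]
width: 0.0197
gripper_force: 39.9
```

```bash
python3 -m handwheel '[{"delta_pos":[0.01,0.15,0],"dr":[0,0,0]},{"delta_pos":[0,0.08,0],"dr":[0,0,0]},{"delta_pos":[0,0,0],"dr":[0,0,0]},{"delta_pos":[0,0,0],"dr":[0,0,0]}]'
python3 -m handwheel '[{"delta_pos":[0,0.08,0],"dr":[0,0,0]},{"delta_pos":[0,0,0],"dr":[0,0,0]}]'
python3 -m handwheel '[{"delta_pos":[0,0.08,0],"dr":[0,0,0]},{"delta_pos":[0,0,0],"dr":[0,0,0]}]'
```

```text
t: 29.5
eef_pos: [0.5467, 0.1554, 0.188]
ee_rot: [3.141, 0.0, 3.087]
force: [-1.5, 0.5, -2.8]
width: 0.0199
gripper_force: 39.9
t: 29.7
eef_pos: [0.5466, 0.157, 0.1881]
ee_rot: [-3.14, -0.0, 3.087]
force: [-0.6, -4.6, -1.2]
width: 0.0198
gripper_force: 39.9
t: 29.9
eef_pos: [0.5464, 0.1573, 0.1882]
ee_rot: [-3.136, -0.001, 3.087]
force: [1.7, -13.3, 1.0]
width: 0.0192
gripper_force: 39.9
```

Home contact at y=0.157, exactly 60 mm from the middle wheel. Releasing.

```bash
python3 -m handwheel '[{"delta_pos":[0,-0.08,0],"dr":[0,0,0]},{"delta_pos":[0,0,0],"dr":[0,0,0]}]'
python3 -m handwheel '[{"delta_pos":[0,0,0],"dr":[0,0,0]},{"delta_pos":[0,0,0],"dr":[0,0,0]},{"delta_pos":[0,0,0],"dr":[0,0,0]},{"delta_pos":[0,0,0],"dr":[0,0,0]},{"delta_pos":[0,0,0.3],"dr":[0,0,0]},{"delta_pos":[0,0,0.7],"dr":[0,0,0]},{"delta_pos":[0,0,1],"dr":[0,0,0]},{"delta_pos":[0,0,1],"dr":[0,0,0]},{"delta_pos":[0,0,0.6],"dr":[0,0,0]},{"delta_pos":[0,0,0],"dr":[0,0,0]}]' 0.1
python3 -m handwheel '[{"delta_pos":[0,-0.8,0],"dr":[0,0,0]},{"delta_pos":[0,-0.8,0],"dr":[0,0,0]},{"delta_pos":[0,-0.8,0],"dr":[0,0,0]},{"delta_pos":[0,-0.8,0],"dr":[0,0,0]},{"delta_pos":[0,-0.8,0],"dr":[0,0,0]},{"delta_pos":[0,0,0],"dr":[0,0,0]},{"delta_pos":[0,0,0],"dr":[0,0,0]},{"delta_pos":[0,0,0],"dr":[0,0,0]}]'
python3 - <<'E'
from h import *
save('scene','s5'); save('top','top5')
im=cv2.imread('pics/s5.png')[130:330,300:512]; a=cv2.resize(im,(530,500),interpolation=cv2.INTER_CUBIC)
b=cv2.resize(cv2.imread('pics/top5.png')[140:240,60:190],(270,208)); 
o=np.zeros((500,800,3),'uint8'); o[:,:530]=a; o[:208,530:]=b; cv2.imwrite('pics/c6.png',o)
E
```

```text
t: 30.1
eef_pos: [0.5466, 0.157, 0.188]
ee_rot: [-3.141, -0.0, 3.087]
force: [0.5, -6.1, -2.0]
width: 0.0197
gripper_force: 39.9
t: 31.1
eef_pos: [0.5479, 0.1585, 0.3]
ee_rot: [3.139, 0.005, 3.088]
force: [0.4, -0.2, 0.7]
width: 0.0396
gripper_force: 0.0
t: 31.9
eef_pos: [0.5466, 0.0383, 0.2959]
ee_rot: [3.141, -0.0, 3.087]
force: [-0.3, -0.3, 0.2]
width: 0.0397
gripper_force: 0.0
```

View pics/c6.png

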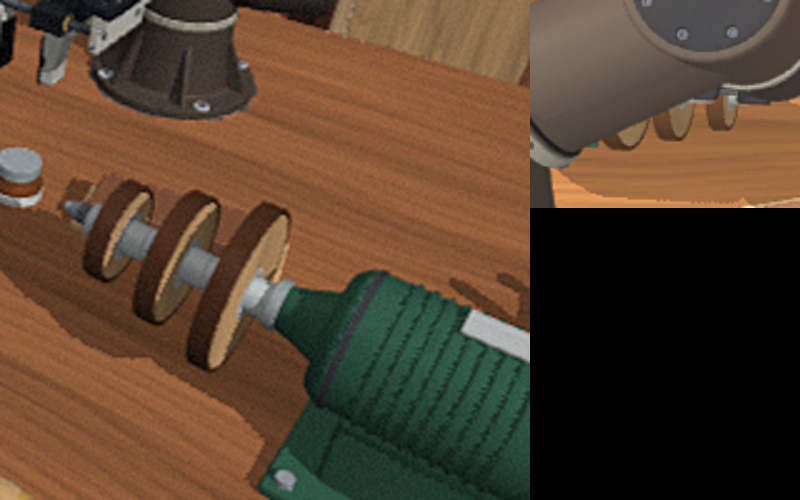

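All three wheels hang upright on the spindle with no gaps between hubs, largest at the shoulder and smallest outermost, and the gripper is clear. Handing in.

```bash
python3 -c "
from station import *
print(job_done())"
```

```text
the job is handed in; nothing more can be done
None
```

The large, middle and small honing wheels are threaded on the spindle in that order, each pushed hub to hub against the shoulder and hanging free; I left the nut and everything else on the bench alone, and handed the job in at about 32 s without being told the verdict.

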